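# Check a chilled meal with the contact thermometer and close the food box

### The job

Check the meal in the open food box: take the contact thermometer from its stand and press its sprung foot gently, flat and square, on the middle of the meal tray's sloping cover until it gives a few millimetres, holding it steady there for about two seconds. Then hang the thermometer back in its stand by its collar, upright, and shut the box's lid fully; leave the things standing round about alone.

Things in the scene. Friction and masses are not known exactly. Their poses are not given: they have to be found in the camera images.
- box: Grey insulated open-topped food box, 200 (its x) x 260 (its y) x 135 mm high, walls 14 mm, fixed to the worktop. Origin: centre of its underside; x points from its front to its hinge side, z up.
- lid (a joint): Hinge of the box's plain grey lid (200 x 260 x 14 mm, no handle); its line runs along the box's y, on top of the far (+x) rim, 100 mm from the box's middle. 0 rad = shut, flat on the rim; grows as it opens. The hinge is stiff: the lid stays where it is left. It starts half open, 0.95 to 1.15 rad, and overhangs the box.
- rack: Fixed steel board in the box, sloping 27 degrees to face the box's front and up. Origin: middle of its upper face, 62 mm above the worktop; z: out of the board, x: up the slope, y: as the box. On its middle lies the fixed meal tray with a flat card cover, 82 (x) x 120 (y) mm, parallel to the board. Trays differ: the cover lies 12 to 32 mm above the board along z, not reported.
- thermometer: Contact thermometer, 0.2 kg. Origin: middle of the underside of its round collar (44 mm wide, 6 thick); z: up to the handle. White handle 36 (x) x 28 (y) mm from z = 6 to 84 mm, dark display on -x; below the collar a stem 16 mm thick to z = -80, then a sprung disc foot 28 mm wide, lower face at z = -105 mm. The foot gives up to 14 mm: 1.6 N starts it, 7 N fully in.
- tip (a point): Centre of the lower face of the thermometer's sprung foot (turns with the thermometer).
- stand: Dark steel stand, fixed; base 130 x 100 x 12 mm. A column (front face 36 mm behind the seat, 134 mm high) carries two level fork arms towards -x, 10 mm thick, tops 130 mm high, gap 24 mm, 46 mm over all, ending 36 mm before the seat in 5 mm lips. Collar on the arms, stem in the gap; the foot cannot pass the gap: lift over the lips, draw out to -x. Origin: under the seat; x: front to column.
- seat (a point): Where the thermometer's origin belongs when it hangs in the stand: between the fork arms, at the height of their upper faces.
- jam_jar: Bystander: jam jar, 64 mm diameter, 87 mm high. Origin at its underside.
- tomato_tin: Bystander: food tin, 57 mm diameter, 72 mm high. Origin at its underside.
- salt_jar: Bystander: spice jar, 42 mm diameter, 96 mm high. Origin at its underside.
- lemon: Bystander: lemon, 78 x 55 x 56 mm. Origin at its underside.
- espresso_cup: Bystander: small cup with a handle, 59 x 83 x 55 mm. Origin at its underside.
Not all that is in view belongs to the job. Leave any red look-alike of the thermometer alone.

How it is judged:
By the outcome, as a careful person would: the job done as asked, in the order asked, and still so for the second after the job is handed in, with the robot touching nothing.
It also fails if it takes over 72 s, if anything falls off the work surface, if the arm or the gripper's body presses on something with over 40 N, if the wrist force passes 120 N, or if a joint passes its speed limit or range.

### The arm

A 6-joint arm with a two-finger parallel gripper is mounted at the origin on a cart in front of the work surface, level with it; the furniture and walls round the work are solid. World frame = base frame: x ahead of the robot, y to its left, z up, the work surface at z = 0. Lengths are in m, angles in rad, forces in N, time in s.
With the tool pointing down it reaches from about 0.25 to 0.85 m from the base axis. Payload 12.5 kg.
Tool frame: the origin (TCP) lies midway between the tips of the shut fingers; the grasp point (between the pads) lies 19 mm behind it (robot.hold_point_z is the distance from the TCP to the grasp point, in m); z points along the fingers, y is the line along which they close (so a half turn about z gives the same grasp; the last joint's range is limited). The gripper opens to 93 mm and grips with 3 to 60 N. Pads are 15 mm wide; open, the fingers measure 128 mm over their backs; the gripper's body (75 mm by 188 mm) begins 65 mm behind the grasp point.
Start: joints at [-1.332, 0.351, 1.652, -0, 1.139, -0.085], TCP at [0.175, -0.521, 0.219] pointing down, gripper open.
Joint ranges: [-2.75, 2.75], [-0.79, 2.1], [0.01, 2.65], [-1.57, 4.71], [0.07, 3.14], [-2.87, 2.87]. Speed limits (rad/s): [2.22, 2.22, 2.79, 3.14, 3.14, 3.14].

### API

Orientations are given as a rotation vector (axis times angle).
In Python, from plant import robot gives the robot as it stands. The module is installed in compiled form; this text tells all that it offers.
- The arm moves only by the tool jog_arm, never from a script. Its argument "targets" is a list of rows, each an object with "grip": the opening, from -1 (shut) to 1 (fully open); "xyz": the shift along the tool's x, y, z as a fraction of full scale, a list of three; "turn": the turn, a rotation vector about the tool's x, y, z as a fraction of full scale, a list of three. A call has 1 to 8 rows; each row shifts and turns the commanded pose from where the row before left it, along the tool's axes as they then stand; what a row does not reach is not made up. Full scale, the value 1, is 60 mm for a shift and 5 degrees for a turn. A row lasts 1/8 s, in which the tool goes at most 62.5 mm and 10.7 degrees, less where a joint would pass 70% of its speed; a pose out of reach is approached as far as the arm can. A call with a number of a shift or a turn outside -1 to 1 is refused whole. A call with a gripper value outside its range is refused whole. The fingers move at their own pace and stop on an object; "newtons" is the grip in N (left out, the last holds). Time passes only in rows, so rows that do not move let the fingers close. It gives the time, the measured TCP pose, the force, the opening and the grip force at its end, in the units of the state.
- robot.observe(): the state, without advancing time (a new reading comes with each control period).
- robot.read_camera(name): name is "side" or "top"; returns (picture, depth): 420x560x3 uint8, blue, green, red; 420x560 float32, m along the optical axis (not along the pixel's ray), 0 where there is no reading.
- robot.calibration(name): a dict with "fx", "fy", "cx", "cy" (pixels), "pose" (4x4, takes a point from camera to world coordinates). Camera axes: x right, y up, looking along -z (the intrinsics and any distortion apply to the point x, -y, -z); pixel columns grow to the right and rows downward; lengths in m; the calibration is good to about 2 mm. A picture is of the moment at which its call begins. calibration takes no time and is no camera call.
- robot.job_done(): hands the job in; it is judged then, once.
The state is a dict: "clock": time; "joint_positions": joint angles; "dq": joint speeds; "joint_efforts": joint torques, N m; "eef_pos": TCP position; "eef_rot": TCP orientation; "contact_force": force on the tool from outside, world axes, zero at the start; "ft_torque": the same for the moment, N m; "width": finger opening in m; "finger_force": force on a finger pad.
Only numpy, scipy, OpenCV 4.12 (cv2) and the standard library are available. Lean on these libraries where they do the work, as an engineer would, in place of code of your own. Each camera call takes 0.05 s, during which the arm holds its last target. There are 200 camera calls.

## Working session

There is one attempt and no reset: what is moved stays moved. The work goes in short steps, Python scripts to look and compute and a tool call to move; the robot and the scene stay as the last step left them, time stands still between calls to the robot, and variables do not carry over. Pictures are saved under pics/ and viewed, at most 10 in all, crops included, and the job is handed in when it is done.

Besides the shell and the picture viewer there is one more tool, called after ">>>" as name(argument=value, ...), one argument or row to a line, values as JSON. jog_arm: Moves the arm, as the interface text tells. Its arguments: {"type":"object","properties":{"targets":{"type":"array","items":{"type":"object","properties":{"grip":{"type":"number"},"xyz":{"type":"array","items":{"type":"number"}},"turn":{"type":"array","items":{"type":"number"}}}}},"newtons":{"type":"number"}},"required":["targets"]}

```bash
mkdir -p pics
cat > h.py <<'E'
import numpy as np, cv2
from plant import robot
from scipy.spatial.transform import Rotation as R
def cloud(n):
    im,d=robot.read_camera(n); c=robot.calibration(n)
    v,u=np.mgrid[0:420,0:560]
    P=np.stack([(u-c['cx'])/c['fx']*d,-(v-c['cy'])/c['fy']*d,-d],-1)
    T=np.array(c['pose']); W=P@T[:3,:3].T+T[:3,3]; W[d==0]=np.nan
    return im,d,W
E
python3 - <<'E'
from h import *
for n in('side','top'):
    im,d,W=cloud(n); cv2.imwrite(f'pics/{n}0.png',im); np.save(f'{n}0.npy',W); c=robot.calibration(n); print({k:np.round(v,3) for k,v in c.items()})
print(robot.observe(), robot.hold_point_z)
E
```

```text
{'fx': np.float64(409.073), 'fy': np.float64(409.073), 'cx': np.float64(276.147), 'cy': np.float64(197.581), 'pose': array([[-0.851,  0.196, -0.487, -0.041],
       [-0.525, -0.353,  0.774,  0.902],
       [-0.021,  0.915,  0.404,  0.61 ],
       [ 0.   ,  0.   ,  0.   ,  1.   ]])}
{'fx': np.float64(382.485), 'fy': np.float64(382.485), 'cx': np.float64(280.727), 'cy': np.float64(210.636), 'pose': array([[ 1.000e-03,  9.970e-01, -7.100e-02,  4.860e-01],
       [-1.000e+00,  2.000e-03,  1.300e-02, -2.700e-02],
       [ 1.300e-02,  7.100e-02,  9.970e-01,  1.321e+00],
       [ 0.000e+00,  0.000e+00,  0.000e+00,  1.000e+00]])}
{'clock': 0.1, 'joint_positions': array([-1.33163442e+00,  3.51199942e-01,  1.65232431e+00,  1.56358661e-05,
        1.13907908e+00, -8.45876956e-02]), 'dq': array([ 0.00016124, -0.00011506, -0.00222821,  0.0001048 , -0.00196053,
        0.00092196]), 'joint_efforts': array([ 1.10616904e-03, -4.98025346e+01, -2.85704523e+01,  7.00299907e-02,
        2.39130756e-02, -7.69286271e-05]), 'eef_pos': array([ 0.17493385, -0.52113442,  0.21815922]), 'eef_rot': array([-3.09952824e+00, -5.06153925e-01,  1.00310056e-04]), 'contact_force': array([-0.24542368,  0.23032218,  0.90254199]), 'ft_torque': array([-0.03574314,  0.03881271, -0.01681095]), 'finger_force': 0.0, 'width': 0.09263609749826654} 0.0188
```

View pics/side0.png

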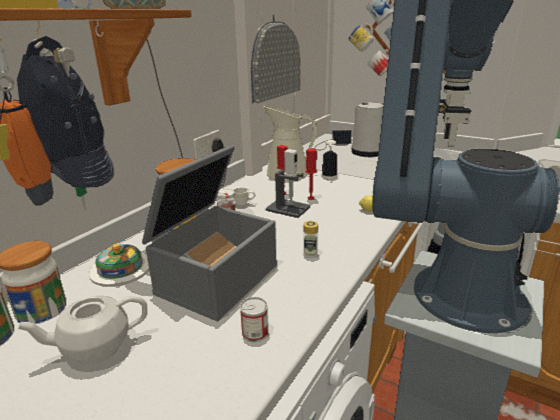

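View pics/top0.png

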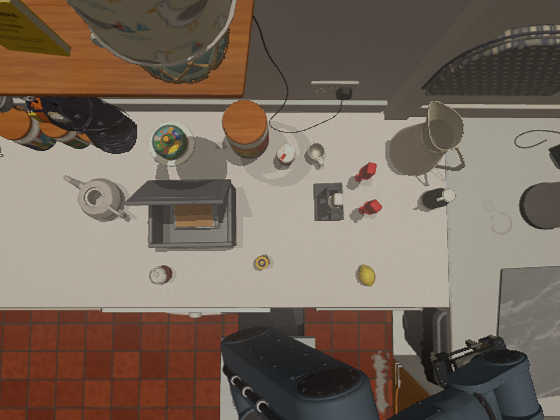

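The side view shows the box around (210,255) with its lid half open, the stand with the white thermometer at about (291,165), and red look-alikes at (282,160) and (311,165). In the top view the box is at (192,215), the stand at (328,200) and the white handle at (337,198).

Run:
```python
from h import *
T=np.load('top0.npy');S=np.load('side0.npy')
t=cv2.imread('pics/top0.png');s=cv2.imread('pics/side0.png')
a=cv2.resize(t[170:270,130:260],None,fx=4,fy=4,interpolation=cv2.INTER_CUBIC)[:400,:520]
b=cv2.resize(t[165:235,295:395],None,fx=5,fy=5,interpolation=cv2.INTER_CUBIC)
c=cv2.resize(s[135:220,255:330],None,fx=4,fy=4,interpolation=cv2.INTER_CUBIC)
out=np.zeros((600,800,3),np.uint8); 
out[:280,:400]=cv2.resize(b,(400,280)); out[:340,420:720]=c[:340,:300]
out[290:590,:390]=cv2.resize(a,(390,300)); 
cv2.imwrite('pics/crop.png',out)
# box rim points top: z ~0.135
W=T; m=(abs(W[...,2]-.135)<.006); m[:, :130]=0; m[:,250:]=0; m[:170]=0;m[260:]=0
p=W[m]; print('rim',len(p),cv2.minAreaRect(p[:,:2].astype(np.float32)))
def show(n,W,r0,r1,c0,c1,st):
    print(n)
    for r in range(r0,r1,st):
        print(r,' '.join('%4d,%4d,%3d'%tuple(1000*x) if np.isfinite(x[0]) else '---' for x in W[r,c0:c1:st]))
show('top stand',T,184,222,312,350,3)
show('side',S,148,200,270,312,4)
```

```text
rim 776 ((0.5632702112197876, 0.24122700095176697), (0.20977339148521423, 0.2585359811782837), 1.0218210220336914)
top stand
184  672,-152,  4  671,-161, 11  672,-172,  7  672,-183,  7  671,-193, 10  671,-203, 13  671,-213, 16  672,-224,  8  672,-234,  9  672,-245,  7  673,-257, -2  673,-267,  0  673,-277,  2
187  663,-152, -2  660,-161, 13  661,-172,  9  661,-182, 12  661,-193, 11  645,-187,132  644,-196,136  645,-205,132  645,-215,132  645,-224,133  662,-257,  0  663,-268, -2  663,-279, -6
190  653,-153, -7  651,-162,  8  650,-172, 10  650,-182, 12  641,-183, 85  636,-187,127  636,-196,129  636,-206,126  637,-217,121  635,-224,131  652,-257, -1  652,-268, -1  652,-278, -2
193  642,-152, -4  640,-161, 12  640,-172,  9  640,-182,  8  635,-188, 49  626,-187,129  635,-207, 50  637,-219, 39  617,-202,210  616,-210,215  640,-255,  9  642,-267, -2  642,-278, -2
196  631,-152, -2  630,-161,  9  629,-171, 13  629,-181, 15  630,-192, 10  617,-187,126  616,-195,134  608,-194,207  608,-203,207  607,-210,215  608,-220,210  632,-268, -6  631,-278, -4
199  620,-152,  1  619,-161,  9  619,-172, 11
[... 2791 characters left out ...]
574,-187,120  561,-191,121  698,-474, -1  684,-483, -2  581,-316, 74
184  789,-372, -1  777,-384, -2  633,-183, 95  633,-209, 86  729,-397,  1  596,-200, 96  702,-414,  0  687,-421,  1  674,-430,  0  664,-444, -2  581,-317, 58
188  764,-333,  0  751,-342,  0  633,-182, 81  636,-213, 69  711,-366,  0  598,-202, 81  683,-381,  0  669,-387,  0  655,-394,  0  643,-405, -1  578,-312, 45
192  745,-303, -1  730,-309,  0  635,-185, 65  634,-210, 56  684,-320,  5  599,-203, 66  664,-347,  0  650,-354,  0  640,-367, -3  625,-370, -1  580,-315, 28
196  727,-275, -3  708,-273,  1  636,-187, 49  633,-208, 42  673,-302, -2  597,-201, 52  644,-311,  0  632,-320,  0  619,-327,  0  606,-336,  0  582,-319, 10
```

View pics/crop.png

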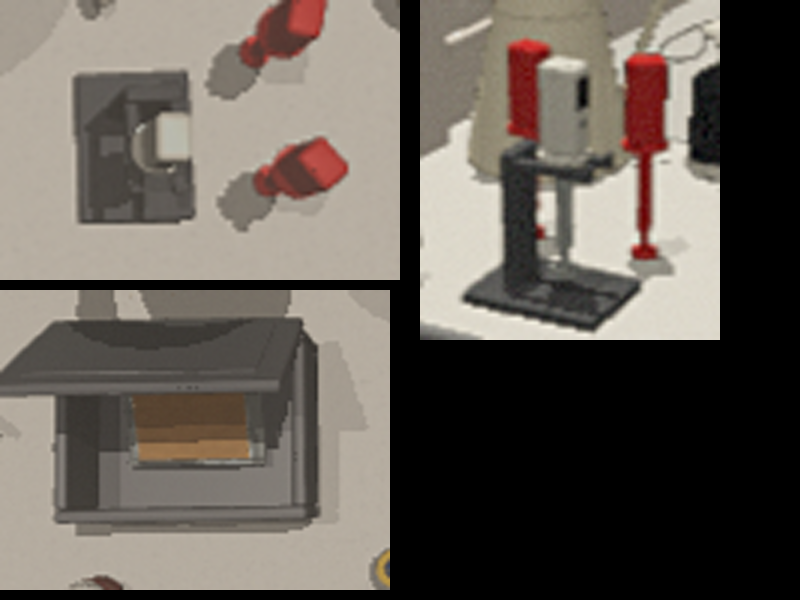

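The crop shows the stand square to the world axes, with the handle's white top and the collar on the fork. The brown cover is in the middle of the box, and its upper part lies under the lid in the top view. Next I'll fit the box, the cover, the lid and the thermometer precisely.

Run:
```python
from h import *
T,S=[],[]
for i in range(8):
    T.append(cloud('top')[2]);S.append(cloud('side')[2])
t=cv2.imread('pics/top0.png');s=cv2.imread('pics/side0.png')
T=np.nanmedian(T,0);S=np.nanmedian(S,0);np.save('T.npy',T);np.save('S.npy',S)
def plane(p):
    for _ in range(4):
        c=p.mean(0);n=np.linalg.svd(p-c,full_matrices=False)[2][2];n*=np.sign(n[2]);d=(p-c)@n;p=p[abs(d)<max(2*d.std(),.001)]
    return c,n,d.std(),len(p)
for n,W,im in(('top',T,t),('side',S,s)):
    hsv=cv2.cvtColor(im,cv2.COLOR_BGR2HSV)
    m=(hsv[...,0]<22)&(hsv[...,1]>80)&(W[...,0]>.5)&(W[...,0]<.65)&(W[...,1]>.15)&(W[...,1]<.35)&(W[...,2]>.04)&(W[...,2]<.13)
    m=cv2.morphologyEx(m.astype(np.uint8),cv2.MORPH_OPEN,np.ones((2,2)))>0
    p=W[m]; c,nn,sd,k=plane(p); print(n,'cover c',c.round(4),'n',nn.round(4),'tilt',np.degrees(np.arccos(nn[2])).round(2),sd,k,np.percentile(p,[1,99],axis=0).round(3))
# box front rim and sides
for n,W in(('top',T),('side',S)):
    m=(abs(W[...,2]-.135)<.007)&(W[...,0]>.43)&(W[...,0]<.70)&(W[...,1]>.07)&(W[...,1]<.42)
    p=W[m]; f=p[(p[:,0]<.48)]; print(n,'front rim',len(f), np.percentile(f,[2,50,98],axis=0).round(4), np.polyfit(f[:,1],f[:,0],1))
    r=p[(p[:,1]<.14)]; print('right',len(r),np.percentile(r,[2,50,98],axis=0).round(4), np.polyfit(r[:,0],r[:,1],1) if len(r)>5 else '')
    r=p[(p[:,1]>.33)]; print('left',len(r),np.percentile(r,[2,50,98],axis=0).round(4))
    # lid
    m=(W[...,2]>.165)&(W[...,2]<.36)&(W[...,0]>.45)&(W[...,0]<.72)&(W[...,1]>.09)&(W[...,1]<.39)
    p=W[m]; c,nn,sd,k=plane(p);print('lid',c.round(4),nn.round(4),sd,k,np.percentile(p,[1,99],axis=0).round(3))
    m=(W[...,2]>.195)&(W[...,2]<.23)&(W[...,0]>.56)&(W[...,0]<.64)&(W[...,1]>-.24)&(W[...,1]<-.17)
    p=W[m];print('handle top',p.mean(0).round(4),np.percentile(p,[2,98],axis=0).round(4),cv2.minAreaRect(p[:,:2].astype(np.float32)))
    m=(W[...,2]>.13)&(W[...,2]<.23)&(W[...,0]>.56)&(W[...,0]<.627)&(W[...,1]>-.24)&(W[...,1]<-.17);p=W[m];print('handle+collar',len(p),np.percentile(p,[2,98],axis=0).round(4))
    m=(W[...,2]>.006)&(W[...,2]<.025)&(W[...,0]>.52)&(W[...,0]<.7)&(W[...,1]>-.275)&(W[...,1]<-.14)
    p=W[m];print('base',np.percentile(p,[1,99],axis=0).round(4),cv2.minAreaRect(p[:,:2].astype(np.float32)))
    m=(W[...,2]>.118)&(W[...,2]<.14)&(W[...,0]>.54)&(W[...,0]<.66)&(W[...,1]>-.24)&(W[...,1]<-.17)
    p=W[m];print('arms',np.percentile(p,[1,99],axis=0).round(4))
for nm,rg in dict(jam=(.6,.8,-.05,.15)).items(): pass
for r,c in((275,160),(262,261),(155,286)): print(T[r,c].round(3))
```

```text
top cover c [0.5576 0.2386 0.0764] n [-0.457  -0.0101  0.8894] tilt 27.2 0.0007641489524446496 684 [[0.522 0.18  0.048]
 [0.591 0.297 0.093]]
side cover c [0.5656 0.2424 0.0825] n [-0.4521 -0.0084  0.8919] tilt 26.88 0.0005231314584164581 751 [[0.464 0.185 0.068]
 [0.592 0.358 0.135]]
top front rim 415 [[0.4574 0.1145 0.1287]
 [0.4667 0.238  0.1331]
 [0.479  0.364  0.1355]] [-0.01344162  0.46921149]
right 322 [[0.4606 0.1118 0.1288]
 [0.5442 0.1188 0.1328]
 [0.6462 0.1363 0.1352]] [-0.02450495  0.13300673]
left 241 [[0.4574 0.3332 0.1283]
 [0.5128 0.3611 0.1331]
 [0.585  0.3696 0.1353]]
lid [0.6154 0.241  0.255 ] [0.8968 0.0157 0.4421] 0.0011269479141979065 1820 [[0.574 0.114 0.167]
 [0.658 0.368 0.319]]
handle top [ 0.5994 -0.207   0.2107] [[ 0.5825 -0.2202  0.1996]
 [ 0.617  -0.1946  0.214 ]] ((0.5998471975326538, -0.20750105381011963), (0.03484402596950531, 0.02623935230076313), 0.14590904116630554)
handle+collar 212 [[ 0.5666 -0.224   0.1312]
 [ 0.617  -0.1894  0.2136]]
base [[ 0.5473 -0.2548  0.0069]
 [ 0.6756 -0.1582  0.0137]] ((0.612510085105896, -0.206729918718338), (0.130045
[... 404 characters left out ...]
.372  0.1396]]
lid [0.6012 0.2619 0.2469] [0.9085 0.012  0.4178] 0.0011276768296891867 3257 [[0.571 0.119 0.167]
 [0.64  0.372 0.319]]
handle top [ 0.5933 -0.2018  0.206 ] [[ 0.5793 -0.2185  0.1958]
 [ 0.6124 -0.1947  0.2137]] ((0.5965978503227234, -0.20557647943496704), (0.036887072026729584, 0.023703647777438164), 8.853795051574707)
handle+collar 337 [[ 0.5661 -0.22    0.1313]
 [ 0.6137 -0.1889  0.2132]]
base [[ 0.5447 -0.2534  0.0063]
 [ 0.6698 -0.1567  0.0246]] ((0.6090213060379028, -0.20605343580245972), (0.1286214143037796, 0.09870363771915436), 2.1654505729675293)
arms [[ 0.5617 -0.2291  0.1197]
 [ 0.6455 -0.1833  0.1387]]
[0.366 0.348 0.067]
[0.409 0.02  0.095]
[ 0.757 -0.06   0.085]
```

>>> jog_arm(
  targets=[
    {"grip": 0.2, "xyz": [0, 0, -0.5], "turn": [0, 0, 0.93]},
    {"grip": 0.2, "xyz": [0, 0, -0.5], "turn": [0, 0, 0.93]},
    {"grip": 0.2, "xyz": [0, 0, -0.5], "turn": [0, 0, 0.93]},
    {"grip": 0.2, "xyz": [0, 0, -0.5], "turn": [0, 0, 0.92]},
    {"grip": 0.2},
  ],
)

```text
invalid input at $.targets[4]: expected keys grip, xyz, turn
```

```bash
cat >> h.py <<'E'
def need(xyz, tilt=0.0):
    """shift (tool units of 60mm) and turn (units of 5 deg) from the present pose to TCP xyz, tool leaning by tilt deg about world y"""
    o=robot.observe(); A=R.from_rotvec(o['eef_rot']); B=R.from_euler('y',-tilt,degrees=True)*R.from_euler('x',180,degrees=True)
    print('t',round(o['clock'],2),'pos',o['eef_pos'].round(4),'toolz',A.as_matrix()[:,2].round(4),'toolx',A.as_matrix()[:,0].round(4),'w',round(o['width'],4),'F',o['contact_force'].round(1),'ff',round(o['finger_force'],1))
    if xyz is not None: print('shift',(A.inv().apply(np.array(xyz)-o['eef_pos'])/.06).round(3),'turn',(np.degrees((A.inv()*B).as_rotvec())/5).round(3))
E
python3 - <<'E'
from h import *
need([.598,-.2065,.338])
# cover edges, side and top, per in-plane coordinates
for n,W,f in(('top',np.load('T.npy'),'pics/top0.png'),('side',np.load('S.npy'),'pics/side0.png')):
    hsv=cv2.cvtColor(cv2.imread(f),cv2.COLOR_BGR2HSV)
    y=np.radians(1.0); ex=np.array([np.cos(y),np.sin(y),0]);ey=np.array([-np.sin(y),np.cos(y),0]);a=np.radians(27)
    u=ex*np.cos(a)+[0,0,np.sin(a)]; nn=np.cross(u,ey)
    q=W-np.array([.557,.241,.077]); m=(abs(q@nn)<.004)&(hsv[...,0]<22)&(hsv[...,1]>80)
    a_,b_=(q@u)[m],(q@ey)[m]
    print(n,m.sum(),'u',np.percentile(a_,[0,1,5,50,95,99,100]).round(4),'y',np.percentile(b_,[0,1,5,50,95,99,100]).round(4),'n',np.median((q@nn)[m]).round(4))
    # extents by slice
    print([ (round(v,3),np.percentile(a_[abs(b_-v)<.008],[2,98]).round(4).tolist()) for v in np.arange(-.05,.06,.02)])
    print([ (round(v,3),np.percentile(b_[abs(a_-v)<.006],[2,98]).round(4).tolist()) for v in np.arange(-.03,.04,.012)])
E
```

```text
t 0.9 pos [ 0.175  -0.5214  0.2186] toolz [ 0.  0. -1.] toolx [0.948  0.3181 0.    ] w 0.0929 F [-0.1  0.3 -0.4] ff 0.0
shift [ 8.353 -2.733 -1.989] turn [-0.   -0.    3.71]
top 1078 u [-0.8389 -0.037  -0.0322  0.0159  0.2996  0.3047  0.4383] y [-0.8805 -0.5499 -0.2251 -0.0211  0.0521  0.0584  0.0605] n -0.0007
[(np.float64(-0.05), [-0.0341, 0.0404]), (np.float64(-0.03), [-0.0333, 0.0404]), (np.float64(-0.01), [-0.0331, 0.0376]), (np.float64(0.01), [-0.0367, 0.0381]), (np.float64(0.03), [-0.0358, 0.0382]), (np.float64(0.05), [-0.0359, 0.0386])]
[(np.float64(-0.03), [-0.0567, 0.0586]), (np.float64(-0.018), [-0.0573, 0.0569]), (np.float64(-0.006), [-0.0548, 0.0572]), (np.float64(0.006), [-0.0573, 0.0574]), (np.float64(0.018), [-0.0553, 0.0556]), (np.float64(0.03), [-0.0561, 0.0567])]
side 1017 u [-0.9406 -0.9239 -0.0205  0.0151  0.2949  0.3031  0.4425] y [-1.0801 -0.8737 -0.5493 -0.0083  0.0514  0.0594  0.2238] n 0.001
[(np.float64(-0.05), [-0.0191, 0.0411]), (np.float64(-0.03), [-0.0193, 0.0419]), (np.float64(-0.01), [-0.0191, 0.0429]), (np.float64(0.01), [-0.019, 0.0421]), (np.float64(0.03), [-0.0195, 0.0424]), (np.float64(0.05), [-0.0114, 0.0424])]Traceback (most recent call last):
  File "<stdin>", line 13, in <module>
    return _quantile_unchecked(
        a, q, axis, out, overwrite_input, method, keepdims, weights)
    return _ureduce(a,
                    func=_quantile_ureduce_func,
    ...<5 lines>...
                    overwrite_input=overwrite_input,
                    method=method)
    r = func(a, **kwargs)
    result = _quantile(arr,
                       quantiles=q,
    ...<2 lines>...
                       out=out,
                       weights=wgt)
    slices_having_nans = np.isnan(arr[-1, ...])
                                  ~~~^^^^^^^^^
IndexError: index -1 is out of bounds for axis 0 with size 0
```

>>> jog_arm(
  targets=[
    {"grip": 0.2, "xyz": [0, 0, -0.5], "turn": [0, 0, 0.93]},
    {"grip": 0.2, "xyz": [0, 0, -0.5], "turn": [0, 0, 0.93]},
    {"grip": 0.2, "xyz": [0, 0, -0.5], "turn": [0, 0, 0.93]},
    {"grip": 0.2, "xyz": [0, 0, -0.5], "turn": [0, 0, 0.92]},
    {"grip": 0.2, "xyz": [0, 0, 0], "turn": [0, 0, 0]},
  ],
)

```text
clock: 1.52
eef_pos: [0.1752, -0.5221, 0.3406]
eef_rot: [3.138, -0.0, 0.001]
contact_force: [-0.6, -0.0, -1.3]
width: 0.0563
finger_force: 0.0
```

```bash
python3 -c "
from h import *
need([.598,-.2065,.338])"
```

```text
t 1.52 pos [ 0.1752 -0.5221  0.3406] toolz [ 9.0e-04 -3.8e-03 -1.0e+00] toolx [ 1.e+00 -1.e-04  9.e-04] w 0.0563 F [-0.6 -0.  -1.3] ff 0.0
shift [ 7.046 -5.26   0.03 ] turn [ 0.043 -0.011 -0.001]
```

>>> jog_arm(
  targets=[
    {"grip": 0.2, "xyz": [0.78, -0.58, 0], "turn": [0, 0, 0]},
    {"grip": 0.2, "xyz": [0.78, -0.58, 0], "turn": [0, 0, 0]},
    {"grip": 0.2, "xyz": [0.78, -0.58, 0], "turn": [0, 0, 0]},
    {"grip": 0.2, "xyz": [0.78, -0.58, 0], "turn": [0, 0, 0]},
    {"grip": 0.2, "xyz": [0.78, -0.58, 0], "turn": [0, 0, 0]},
    {"grip": 0.2, "xyz": [0.78, -0.58, 0], "turn": [0, 0, 0]},
    {"grip": 0.2, "xyz": [0.78, -0.58, 0], "turn": [0, 0, 0]},
    {"grip": 0.2, "xyz": [0.78, -0.58, 0], "turn": [0, 0, 0]},
  ],
)

```text
clock: 2.52
eef_pos: [0.5505, -0.2415, 0.3372]
eef_rot: [-3.141, -0.002, 0.002]
contact_force: [0.7, -0.5, 0.7]
width: 0.0561
finger_force: 0.0
```

>>> jog_arm(
  targets=[
    {"grip": 0.2, "xyz": [0.78, -0.58, 0], "turn": [0, 0, 0]},
    {"grip": 0.2, "xyz": [0, 0, 0], "turn": [0, 0, 0]},
    {"grip": 0.2, "xyz": [0, 0, 0], "turn": [0, 0, 0]},
    {"grip": 0.2, "xyz": [0, 0, 0], "turn": [0, 0, 0]},
  ],
)

```text
clock: 3.02
eef_pos: [0.5954, -0.209, 0.3384]
eef_rot: [-3.142, 0.001, 0.001]
contact_force: [0.6, 0.0, 0.7]
width: 0.0559
finger_force: 0.0
```

Run:
```python
from h import *
need([.598,-.2065,.169])
im,d,W=cloud('side'); im2,d2,W2=cloud('top')
need(None)
a=cv2.resize(im[60:210,200:350],None,fx=4,fy=4,interpolation=cv2.INTER_CUBIC)[:600]
cv2.imwrite('pics/s1.png',a)
b=im2[130:260,280:380]
cv2.imwrite('pics/t1.png',cv2.resize(b,None,fx=4,fy=4))
```

```text
t 3.02 pos [ 0.5954 -0.209   0.3384] toolz [-5.e-04  0.e+00 -1.e+00] toolx [ 1.e+00 -9.e-04 -5.e-04] w 0.0559 F [0.6 0.  0.7] ff 0.0
shift [ 0.045 -0.042  2.824] turn [-0.     0.005 -0.01 ]
t 3.12 pos [ 0.5955 -0.209   0.3388] toolz [ 1.e-04 -1.e-04 -1.e+00] toolx [ 1.0e+00 -1.1e-03  1.0e-04] w 0.0562 F [-1.3 -0.3 -0.3] ff 0.0
```

View pics/s1.png

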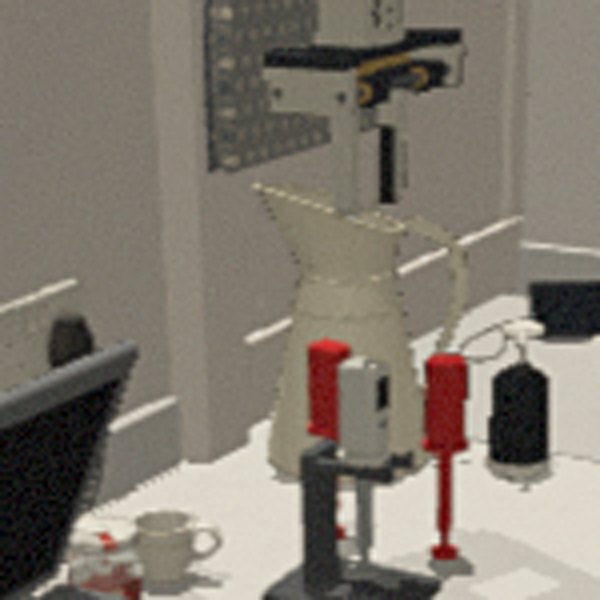

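The gripper hangs centred over the white thermometer, with its fingers at crop (345,170) and (387,165) above the handle at (365,400). I'll descend and grasp.

>>> jog_arm(
  targets=[
    {"grip": 0.2, "xyz": [0.04, -0.04, 0.6], "turn": [0, 0, 0]},
    {"grip": 0.2, "xyz": [0, 0, 0.8], "turn": [0, 0, 0]},
    {"grip": 0.2, "xyz": [0, 0, 0.8], "turn": [0, 0, 0]},
    {"grip": 0.2, "xyz": [0, 0, 0.4], "turn": [0, 0, 0]},
    {"grip": 0.2, "xyz": [0, 0, 0.23], "turn": [0, 0, 0]},
    {"grip": 0.2, "xyz": [0, 0, 0], "turn": [0, 0, 0]},
  ],
)

```text
clock: 3.88
eef_pos: [0.5983, -0.2061, 0.1687]
eef_rot: [-3.141, 0.001, 0.001]
contact_force: [0.6, 0.6, 0.6]
width: 0.0556
finger_force: 0.0
```

>>> jog_arm(
  targets=[
    {"grip": -0.4, "xyz": [0, 0, 0], "turn": [0, 0, 0]},
    {"grip": -0.6, "xyz": [0, 0, 0], "turn": [0, 0, 0]},
    {"grip": -0.8, "xyz": [0, 0, 0], "turn": [0, 0, 0]},
    {"grip": -0.8, "xyz": [0, 0, 0], "turn": [0, 0, 0]},
    {"grip": -0.8, "xyz": [0, 0, 0], "turn": [0, 0, 0]},
    {"grip": -0.8, "xyz": [0, 0, 0], "turn": [0, 0, 0]},
  ],
  newtons=30,
)

```text
clock: 4.62
eef_pos: [0.5988, -0.206, 0.1694]
eef_rot: [3.141, 0.0, 0.001]
contact_force: [-0.5, -1.3, 6.0]
width: 0.0276
finger_force: 30.0
```

```bash
python3 -c "
from h import *
need([.598,-.2065,.169])"
```

```text
t 4.62 pos [ 0.5988 -0.206   0.1694] toolz [ 8.e-04 -6.e-04 -1.e+00] toolx [1.e+00 0.e+00 8.e-04] w 0.0276 F [-0.5 -1.3  6. ] ff 30.0
shift [-0.014  0.008  0.006] turn [ 0.006 -0.009  0.   ]
```

>>> jog_arm(
  targets=[
    {"grip": -0.8, "xyz": [0, 0, -0.12], "turn": [0, 0, 0]},
    {"grip": -0.8, "xyz": [0, 0, -0.14], "turn": [0, 0, 0]},
    {"grip": -0.8, "xyz": [0, 0, 0], "turn": [0, 0, 0]},
    {"grip": -0.8, "xyz": [-0.3, 0, 0], "turn": [0, 0, 0]},
    {"grip": -0.8, "xyz": [-0.5, 0, 0], "turn": [0, 0, 0]},
    {"grip": -0.8, "xyz": [-0.5, 0, 0], "turn": [0, 0, 0]},
    {"grip": -0.8, "xyz": [-0.2, 0, 0], "turn": [0, 0, 0]},
    {"grip": -0.8, "xyz": [0, 0, 0], "turn": [0, 0, 0]},
  ],
)

```text
clock: 5.62
eef_pos: [0.5087, -0.2059, 0.1847]
eef_rot: [3.142, -0.001, 0.001]
contact_force: [-0.4, -0.3, -1.7]
width: 0.028
finger_force: 30.0
```

>>> jog_arm(
  targets=[
    {"grip": -0.8, "xyz": [0, 0, -0.4], "turn": [0, 0, 0]},
    {"grip": -0.8, "xyz": [-0.2, 0, -0.6], "turn": [0, 0, 0]},
    {"grip": -0.8, "xyz": [-0.4, 0, -0.6], "turn": [0, 0, 0]},
    {"grip": -0.8, "xyz": [-0.5, 0, -0.5], "turn": [0, 0, 0]},
    {"grip": -0.8, "xyz": [-0.37, 0, -0.3], "turn": [0, 0, 0]},
    {"grip": -0.8, "xyz": [0, 0, 0], "turn": [0, 0, 0]},
  ],
)

```text
clock: 6.38
eef_pos: [0.421, -0.2062, 0.33]
eef_rot: [3.14, -0.001, 0.005]
contact_force: [1.3, 0.2, -1.9]
width: 0.0279
finger_force: 30.0
```

Run:
```python
from h import *
need(None)
im,d,W=cloud('side');im2,d2,W2=cloud('top')
a=cv2.resize(im[80:280,140:340],(600,600),interpolation=cv2.INTER_CUBIC)
cv2.imwrite('pics/s2.png',a)
```

```text
t 6.38 pos [ 0.421  -0.2062  0.33  ] toolz [ 0.0029 -0.0017 -1.    ] toolx [ 1.0e+00 -5.0e-04  2.9e-03] w 0.0279 F [ 1.3  0.2 -1.9] ff 30.0
```

View pics/s2.png

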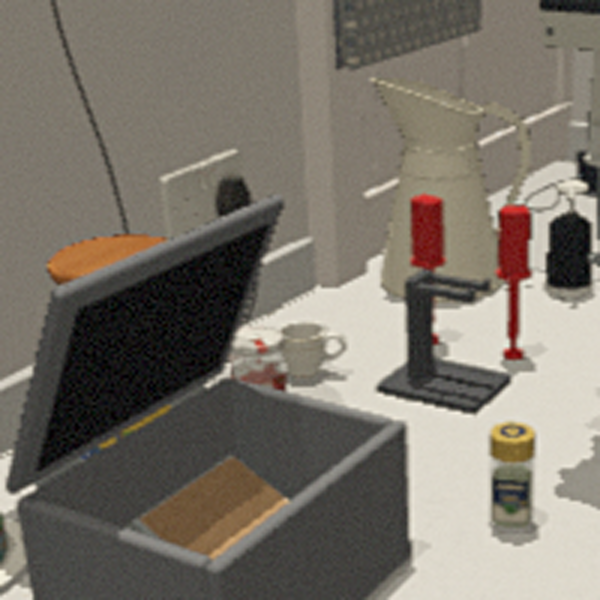

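The stand at crop (430,330) is empty and the thermometer is out of the frame in the gripper. The wrist force shows about its weight. The cover at (210,500) is clear to approach.

>>> jog_arm(
  targets=[
    {"grip": -0.8, "xyz": [0, -0.7, 0], "turn": [0, 0, -0.2]},
    {"grip": -0.8, "xyz": [0, -0.95, 0], "turn": [0, 0.7, 0]},
    {"grip": -0.8, "xyz": [0, -0.95, 0], "turn": [0, 0.8, 0]},
    {"grip": -0.8, "xyz": [0, -0.95, 0], "turn": [0, 0.8, 0]},
    {"grip": -0.8, "xyz": [0, -0.95, 0], "turn": [0, 0.8, 0]},
    {"grip": -0.8, "xyz": [0, -0.95, 0], "turn": [0, 0.8, 0]},
    {"grip": -0.8, "xyz": [0, -0.95, 0], "turn": [0, 0.8, 0]},
    {"grip": -0.8, "xyz": [0, -0.95, 0], "turn": [0, 0.7, 0]},
  ],
)

```text
clock: 7.48
eef_pos: [0.4131, 0.238, 0.3278]
eef_rot: [-3.049, -0.028, -0.734]
contact_force: [2.0, -0.9, -2.0]
width: 0.0279
finger_force: 30.0
```

>>> jog_arm(
  targets=[
    {"grip": -0.8, "xyz": [0, 0, 0], "turn": [0, 0, 0]},
    {"grip": -0.8, "xyz": [0, 0, 0], "turn": [0, 0, 0]},
    {"grip": -0.8, "xyz": [0, 0, 0], "turn": [0, 0, 0]},
  ],
)

```text
clock: 7.85
eef_pos: [0.4139, 0.2341, 0.3282]
eef_rot: [-3.052, -0.024, -0.731]
contact_force: [-0.8, -0.7, -1.7]
width: 0.0276
finger_force: 30.0
```

```bash
cat >> h.py <<'E'
yaw=np.radians(1.0); al=np.radians(27)
ex=np.array([np.cos(yaw),np.sin(yaw),0]); n=np.array([-np.sin(al)*ex[0],-np.sin(al)*ex[1],np.cos(al)])
C=np.array([.5588,.241,.078]); L=.1444
def need2(off):
    o=robot.observe(); A=R.from_rotvec(o['eef_rot']); B=R.from_euler('z',1,degrees=True)*R.from_euler('y',-27,degrees=True)*R.from_euler('x',180,degrees=True)
    M=A.as_matrix(); tip=o['eef_pos']+L*M[:,2]; d=tip-C
    print('t',round(o['clock'],2),'pos',o['eef_pos'].round(4),'tip',tip.round(4),'above',round(1000*d@n,2),'toolz',M[:,2].round(4),'F.n',round(o['contact_force']@n,2),'F',o['contact_force'].round(2),'w',round(o['width'],4))
    p=C+(L+off)*n
    print('shift',(A.inv().apply(p-o['eef_pos'])/.06).round(3),'turn',(np.degrees((A.inv()*B).as_rotvec())/5).round(3))
E
python3 -c "
from h import *
need2(.02)"
```

```text
t 7.85 pos [0.4139 0.2341 0.3282] tip [0.4794 0.2351 0.1994] above 144.31 toolz [ 0.4532  0.0067 -0.8914] F.n -1.19 F [-0.78 -0.66 -1.73] w 0.0276
shift [ 0.262 -0.075  2.071] turn [ 0.013  0.01  -0.017]
```

>>> jog_arm(
  targets=[
    {"grip": -0.8, "xyz": [0.26, -0.07, 0.2], "turn": [0, 0, 0]},
    {"grip": -0.8, "xyz": [0, 0, 0.5], "turn": [0, 0, 0]},
    {"grip": -0.8, "xyz": [0, 0, 0.6], "turn": [0, 0, 0]},
    {"grip": -0.8, "xyz": [0, 0, 0.5], "turn": [0, 0, 0]},
    {"grip": -0.8, "xyz": [0, 0, 0.27], "turn": [0, 0, 0]},
    {"grip": -0.8, "xyz": [0, 0, 0], "turn": [0, 0, 0]},
    {"grip": -0.8, "xyz": [0, 0, 0], "turn": [0, 0, 0]},
    {"grip": -0.8, "xyz": [0, 0, 0], "turn": [0, 0, 0]},
  ],
)

```text
clock: 8.85
eef_pos: [0.4837, 0.2408, 0.226]
eef_rot: [-3.049, -0.027, -0.735]
contact_force: [0.6, -0.0, -2.1]
width: 0.0281
finger_force: 30.0
```

Run:
```python
from h import *
need2(.0)
im,d,W=cloud('side');im2,d2,W2=cloud('top')
a=cv2.resize(im[170:290,140:290],(600,480),interpolation=cv2.INTER_CUBIC)
cv2.imwrite('pics/s3.png',a); np.save('S3.npy',W)
```

```text
t 8.85 pos [0.4837 0.2408 0.226 ] tip [0.5495 0.242  0.0974] above 21.5 toolz [ 0.4552  0.0087 -0.8903] F.n -2.18 F [ 0.6  -0.   -2.14] w 0.0281
shift [-0.005  0.018  0.358] turn [-0.008 -0.017 -0.002]
```

View pics/s3.png

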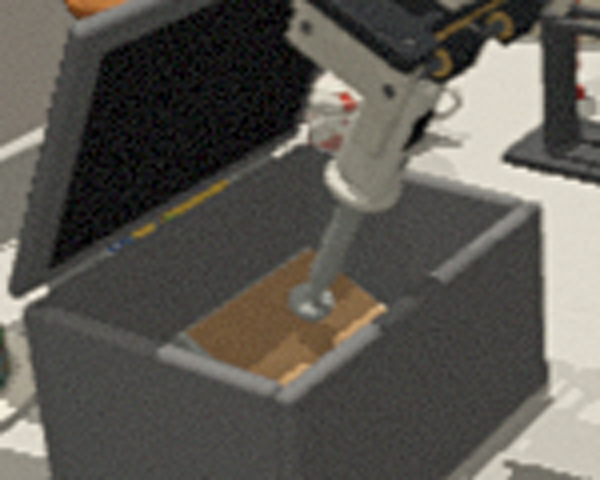

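Run:
```python
from h import *
c=robot.calibration('side');T=np.linalg.inv(np.array(c['pose']))
def pj(p):
    q=T[:3,:3]@p+T[:3,3]; return ((np.array([c['cx']-c['fx']*q[0]/q[2],c['cy']+c['fy']*q[1]/q[2]])-[140,170])*4).round(0)
o=robot.observe();z=R.from_rotvec(o['eef_rot']).as_matrix()[:,2];tip=o['eef_pos']+L*z
u=np.cross([-ex[1],ex[0],0],n);ey=np.array([-ex[1],ex[0],0])
print('tip',pj(tip),'C',pj(C),'corners',[pj(C+a*.041*u+b*.06*ey) for a in(1,-1) for b in(1,-1)], 'foot top', pj(tip-.006*z),'shoulder collar',pj(tip-.108*z))
```

```text
tip [308. 306.] C [300. 328.] corners [array([186., 332.]), array([311., 247.]), array([287., 418.]), array([405., 324.])] foot top [311. 299.] shoulder collar [363. 182.]
```

>>> jog_arm(
  targets=[
    {"grip": -0.8, "xyz": [0, 0.02, 0.15], "turn": [0, 0, 0]},
    {"grip": -0.8, "xyz": [0, 0, 0.13], "turn": [0, 0, 0]},
    {"grip": -0.8, "xyz": [0, 0, 0.04], "turn": [0, 0, 0]},
    {"grip": -0.8, "xyz": [0, 0, 0], "turn": [0, 0, 0]},
    {"grip": -0.8, "xyz": [0, 0, 0], "turn": [0, 0, 0]},
  ],
)

```text
clock: 9.57
eef_pos: [0.4924, 0.2396, 0.2079]
eef_rot: [-3.051, -0.027, -0.733]
contact_force: [-1.0, -0.4, -2.3]
width: 0.028
finger_force: 30.0
```

```bash
python3 -c "
from h import *
need2(-.005)"
```

```text
t 9.57 pos [0.4924 0.2396 0.2079] tip [0.558  0.2408 0.0792] above 1.46 toolz [ 0.4541  0.0081 -0.8909] F.n -1.56 F [-1.03 -0.38 -2.28] w 0.028
shift [ 0.004 -0.004  0.108] turn [-0.001 -0.002  0.001]
```

>>> jog_arm(
  targets=[
    {"grip": -0.8, "xyz": [0, 0, 0.04], "turn": [0, 0, 0]},
    {"grip": -0.8, "xyz": [0, 0, 0.03], "turn": [0, 0, 0]},
    {"grip": -0.8, "xyz": [0, 0, 0], "turn": [0, 0, 0]},
    {"grip": -0.8, "xyz": [0, 0, 0], "turn": [0, 0, 0]},
  ],
)

```text
clock: 10.07
eef_pos: [0.4944, 0.2397, 0.2042]
eef_rot: [-3.05, -0.027, -0.733]
contact_force: [-0.6, 0.9, 0.8]
width: 0.0279
finger_force: 30.0
```

```bash
python3 -c "
from h import *
need2(-.005)"
```

```text
t 10.07 pos [0.4944 0.2397 0.2042] tip [0.56   0.2408 0.0756] above -2.69 toolz [ 0.4543  0.0082 -0.8908] F.n 0.97 F [-0.56  0.91  0.82] w 0.0279
shift [ 0.002 -0.004  0.039] turn [-0.003 -0.005 -0.   ]
```

Contact made with the normal force at about 2.9 N. I'll press 2 mm more and hold still.

>>> jog_arm(
  targets=[
    {"grip": -0.8, "xyz": [0, 0, 0.035], "turn": [0, 0, 0]},
    {"grip": -0.8, "xyz": [0, 0, 0], "turn": [0, 0, 0]},
    {"grip": -0.8, "xyz": [0, 0, 0], "turn": [0, 0, 0]},
    {"grip": -0.8, "xyz": [0, 0, 0], "turn": [0, 0, 0]},
    {"grip": -0.8, "xyz": [0, 0, 0], "turn": [0, 0, 0]},
    {"grip": -0.8, "xyz": [0, 0, 0], "turn": [0, 0, 0]},
    {"grip": -0.8, "xyz": [0, 0, 0], "turn": [0, 0, 0]},
    {"grip": -0.8, "xyz": [0, 0, 0], "turn": [0, 0, 0]},
  ],
)

```text
clock: 11.08
eef_pos: [0.4953, 0.2396, 0.2022]
eef_rot: [-3.05, -0.027, -0.733]
contact_force: [-0.6, 1.1, 1.5]
width: 0.0278
finger_force: 30.0
```

Run:
```python
from h import *
need2(-.005)
F=[]
for i in range(10):
    robot.read_camera('side'); F.append(robot.observe()['contact_force']@n)
print('mean F.n',np.mean(F),np.std(F)); need2(-.005)
```

```text
t 11.07 pos [0.4953 0.2396 0.2022] tip [0.5609 0.2408 0.0736] above -4.88 toolz [ 0.4541  0.0081 -0.8909] F.n 1.55 F [-0.59  1.08  1.45] w 0.0278
shift [ 0.003 -0.005  0.002] turn [-0.002 -0.003 -0.   ]
mean F.n 2.135323128815078 0.35424643395263844
t 11.57 pos [0.4953 0.2396 0.2022] tip [0.5608 0.2408 0.0735] above -4.9 toolz [ 0.4541  0.008  -0.8909] F.n 2.03 F [-0.11  0.84  2.23] w 0.0277
shift [ 0.004 -0.005  0.002] turn [-0.001 -0.002  0.001]
```

>>> jog_arm(
  targets=[
    {"grip": -0.8, "xyz": [0, 0, 0], "turn": [0, 0, 0]},
    {"grip": -0.8, "xyz": [0, 0, 0], "turn": [0, 0, 0]},
    {"grip": -0.8, "xyz": [0, 0, 0], "turn": [0, 0, 0]},
    {"grip": -0.8, "xyz": [0, 0, 0], "turn": [0, 0, 0]},
    {"grip": -0.8, "xyz": [0, 0, 0], "turn": [0, 0, 0]},
    {"grip": -0.8, "xyz": [0, 0, 0], "turn": [0, 0, 0]},
    {"grip": -0.8, "xyz": [0, 0, 0], "turn": [0, 0, 0]},
    {"grip": -0.8, "xyz": [0, 0, 0], "turn": [0, 0, 0]},
  ],
)

```text
clock: 12.58
eef_pos: [0.4952, 0.2396, 0.2021]
eef_rot: [-3.051, -0.027, -0.732]
contact_force: [-0.4, 1.0, 2.0]
width: 0.0282
finger_force: 30.0
```

>>> jog_arm(
  targets=[
    {"grip": -0.8, "xyz": [0, 0, -0.1], "turn": [0, 0, 0]},
    {"grip": -0.8, "xyz": [0, 0, -0.3], "turn": [0, 0, 0]},
    {"grip": -0.8, "xyz": [0, 0, -0.6], "turn": [0, 0, 0]},
    {"grip": -0.8, "xyz": [0, 0, -0.7], "turn": [0, 0, 0]},
    {"grip": -0.8, "xyz": [0, 0, -0.6], "turn": [0, 0, 0]},
    {"grip": -0.8, "xyz": [0, 0.3, 0], "turn": [0, 0, 0]},
    {"grip": -0.8, "xyz": [0, 0.7, 0], "turn": [0, -0.6, 0]},
    {"grip": -0.8, "xyz": [0, 0.9, 0], "turn": [0, -0.8, 0]},
  ],
)

```text
clock: 13.58
eef_pos: [0.4334, 0.1239, 0.3248]
eef_rot: [-3.091, -0.031, -0.54]
contact_force: [1.1, 0.1, -2.5]
width: 0.028
finger_force: 30.0
```

>>> jog_arm(
  targets=[
    {"grip": -0.8, "xyz": [0, 0.9, 0], "turn": [0, -0.8, 0]},
    {"grip": -0.8, "xyz": [0, 0.95, 0], "turn": [0, -0.8, 0]},
    {"grip": -0.8, "xyz": [0, 0.95, 0], "turn": [0, -0.8, 0]},
    {"grip": -0.8, "xyz": [0, 0.95, 0], "turn": [0, -0.8, 0]},
    {"grip": -0.8, "xyz": [0, 0.9, 0], "turn": [0, -0.8, 0]},
    {"grip": -0.8, "xyz": [0, 0.8, 0], "turn": [0, 0, 0.2]},
    {"grip": -0.8, "xyz": [0, 0, 0], "turn": [0, 0, 0]},
    {"grip": -0.8, "xyz": [0, 0, 0], "turn": [0, 0, 0]},
  ],
)

```text
clock: 14.58
eef_pos: [0.4398, -0.2018, 0.3248]
eef_rot: [-3.141, 0.0, 0.002]
contact_force: [0.0, 0.8, -2.1]
width: 0.028
finger_force: 30.0
```

```bash
python3 -c "
from h import *
need([.5238,-.206,.185])"
```

```text
t 14.57 pos [ 0.4398 -0.2018  0.3248] toolz [-0.001  0.001 -1.   ] toolx [ 1.e+00 -1.e-04 -1.e-03] w 0.028 F [ 0.   0.8 -2.1] ff 30.0
shift [1.402 0.073 2.329] turn [-0.012  0.012 -0.001]
```

>>> jog_arm(
  targets=[
    {"grip": -0.8, "xyz": [0.5, 0.07, 0.3], "turn": [0, 0, 0]},
    {"grip": -0.8, "xyz": [0.5, 0, 0.6], "turn": [0, 0, 0]},
    {"grip": -0.8, "xyz": [0, 0, 0.7], "turn": [0, 0, 0]},
    {"grip": -0.8, "xyz": [0, 0, 0.5], "turn": [0, 0, 0]},
    {"grip": -0.8, "xyz": [0, 0, 0.2], "turn": [0, 0, 0]},
    {"grip": -0.8, "xyz": [0, 0, 0], "turn": [0, 0, 0]},
    {"grip": -0.8, "xyz": [0, 0, 0], "turn": [0, 0, 0]},
  ],
)

```text
clock: 15.45
eef_pos: [0.5009, -0.2067, 0.1885]
eef_rot: [3.141, 0.001, 0.003]
contact_force: [0.3, -0.3, -1.3]
width: 0.0276
finger_force: 30.0
```

Run:
```python
from h import *
need([.5988,-.206,.185])
im,d,W=cloud('side');im2,d2,W2=cloud('top')
a=cv2.resize(im[100:240,250:390],(600,600),interpolation=cv2.INTER_CUBIC)
cv2.imwrite('pics/s4.png',a)
```

```text
t 15.45 pos [ 0.5009 -0.2067  0.1885] toolz [ 0.0019 -0.001  -1.    ] toolx [1.0e+00 4.0e-04 1.9e-03] w 0.0276 F [ 0.3 -0.3 -1.3] ff 30.0
shift [ 1.632 -0.011  0.062] turn [ 0.011 -0.022  0.005]
```

View pics/s4.png

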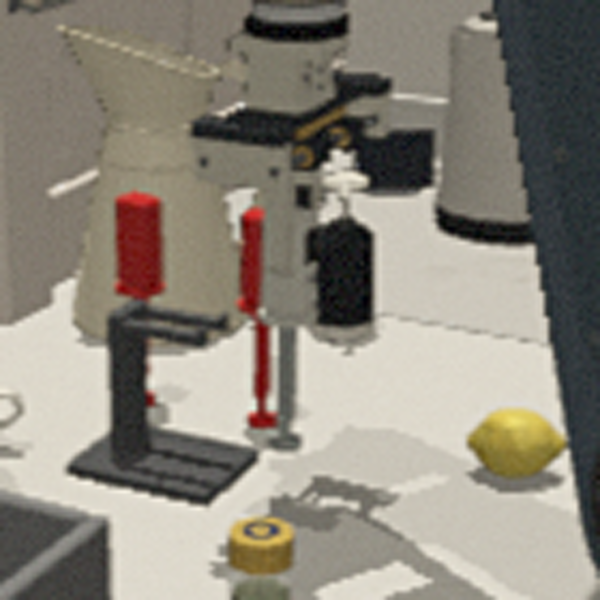

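The thermometer hangs upright in the gripper at crop (285,390), in front of the empty fork at (170,325). I'll slide it in and lower it.

>>> jog_arm(
  targets=[
    {"grip": -0.8, "xyz": [0.4, 0, 0], "turn": [0, 0, 0]},
    {"grip": -0.8, "xyz": [0.5, 0, 0], "turn": [0, 0, 0]},
    {"grip": -0.8, "xyz": [0.45, 0, 0], "turn": [0, 0, 0]},
    {"grip": -0.8, "xyz": [0.28, 0, 0], "turn": [0, 0, 0]},
    {"grip": -0.8, "xyz": [0, 0, 0], "turn": [0, 0, 0]},
    {"grip": -0.8, "xyz": [0, 0, 0], "turn": [0, 0, 0]},
  ],
)

```text
clock: 16.3
eef_pos: [0.5976, -0.2067, 0.1873]
eef_rot: [-3.142, 0.0, 0.0]
contact_force: [0.2, -0.7, -2.4]
width: 0.0277
finger_force: 30.0
```

```bash
python3 -c "
from h import *
need([.5988,-.206,.170])"
```

```text
t 16.3 pos [ 0.5976 -0.2067  0.1873] toolz [-1.e-04  0.e+00 -1.e+00] toolx [ 1.e+00 -1.e-04 -1.e-04] w 0.0277 F [ 0.2 -0.7 -2.4] ff 30.0
shift [ 0.02  -0.011  0.289] turn [-0.     0.001 -0.001]
```

>>> jog_arm(
  targets=[
    {"grip": -0.8, "xyz": [0.02, -0.01, 0.15], "turn": [0, 0, 0]},
    {"grip": -0.8, "xyz": [0, 0, 0.1], "turn": [0, 0, 0]},
    {"grip": -0.8, "xyz": [0, 0, 0.04], "turn": [0, 0, 0]},
    {"grip": -0.8, "xyz": [0, 0, 0], "turn": [0, 0, 0]},
    {"grip": -0.8, "xyz": [0, 0, 0], "turn": [0, 0, 0]},
    {"grip": -0.8, "xyz": [0, 0, 0], "turn": [0, 0, 0]},
  ],
)

```text
clock: 17.05
eef_pos: [0.5993, -0.2061, 0.1697]
eef_rot: [3.142, 0.0, 0.0]
contact_force: [-0.5, -0.9, -1.7]
width: 0.0279
finger_force: 30.0
```

```bash
python3 -c "
from h import *
need([.5988,-.206,.1694])"
```

```text
t 17.05 pos [ 0.5993 -0.2061  0.1697] toolz [ 0. -0. -1.] toolx [1.e+00 1.e-04 0.e+00] w 0.0279 F [-0.5 -0.9 -1.7] ff 30.0
shift [-0.008 -0.001  0.004] turn [ 0.    -0.     0.001]
```

>>> jog_arm(
  targets=[
    {"grip": -0.8, "xyz": [-0.01, 0, 0.01], "turn": [0, 0, 0]},
    {"grip": -0.8, "xyz": [0, 0, 0.01], "turn": [0, 0, 0]},
    {"grip": -0.8, "xyz": [0, 0, 0], "turn": [0, 0, 0]},
    {"grip": -0.8, "xyz": [0, 0, 0], "turn": [0, 0, 0]},
  ],
)

```text
clock: 17.55
eef_pos: [0.599, -0.2061, 0.1694]
eef_rot: [3.141, -0.0, 0.002]
contact_force: [-1.3, -0.1, 4.9]
width: 0.028
finger_force: 30.0
```

>>> jog_arm(
  targets=[
    {"grip": -0.3, "xyz": [0, 0, 0], "turn": [0, 0, 0]},
    {"grip": -0.1, "xyz": [0, 0, 0], "turn": [0, 0, 0]},
    {"grip": 0.1, "xyz": [0, 0, 0], "turn": [0, 0, 0]},
    {"grip": 0.2, "xyz": [0, 0, 0], "turn": [0, 0, 0]},
    {"grip": 0.2, "xyz": [0, 0, 0], "turn": [0, 0, 0]},
  ],
)

```text
clock: 18.18
eef_pos: [0.5987, -0.2061, 0.1684]
eef_rot: [-3.142, 0.0, 0.0]
contact_force: [-0.8, 0.2, -0.4]
width: 0.0556
finger_force: 0.0
```

Released. I'll lift clear and travel to behind the lid with the fingers shut.

>>> jog_arm(
  targets=[
    {"grip": 0.2, "xyz": [0, 0, -0.3], "turn": [0, 0, 0]},
    {"grip": 0.2, "xyz": [0, 0, -0.7], "turn": [0, 0, 0]},
    {"grip": 0.2, "xyz": [0, 0, -0.8], "turn": [0, 0, 0]},
    {"grip": 0.2, "xyz": [0, 0, -0.8], "turn": [0, 0, 0]},
    {"grip": 0, "xyz": [0, 0, -0.8], "turn": [0, 0, 0]},
    {"grip": -0.5, "xyz": [0, 0, -0.8], "turn": [0, 0, 0]},
    {"grip": -1, "xyz": [0, 0, 0], "turn": [0, 0, 0]},
  ],
)

```text
clock: 19.05
eef_pos: [0.5991, -0.2062, 0.4259]
eef_rot: [3.138, 0.0, 0.012]
contact_force: [-0.3, 0.4, -1.0]
width: 0.031
finger_force: 0.0
```

Run:
```python
from h import *
need([.66,.245,.42])
im,d,W=cloud('side');im2,d2,W2=cloud('top')
W=W
m=(W[...,2]>.13)&(W[...,2]<.23)&(W[...,0]>.56)&(W[...,0]<.627)&(W[...,1]>-.24)&(W[...,1]<-.17);p=W[m];print('handle+collar',len(p),np.percentile(p,[2,98],axis=0).round(4))
a=np.hstack([cv2.resize(im[130:220,255:345],(400,400),interpolation=cv2.INTER_CUBIC),cv2.resize(im2[150:250,240:340],(400,400))])
cv2.imwrite('pics/s5.png',a)
```

```text
t 19.05 pos [ 0.5991 -0.2062  0.4259] toolz [ 0.0074 -0.0031 -1.    ] toolx [1.0e+00 1.0e-04 7.4e-03] w 0.031 F [-0.3  0.4 -1. ] ff 0.0
shift [ 1.015 -7.52   0.082] turn [ 0.036 -0.085  0.001]
handle+collar 331 [[ 0.5667 -0.2211  0.1305]
 [ 0.612  -0.184   0.2138]]
```

View pics/s5.png

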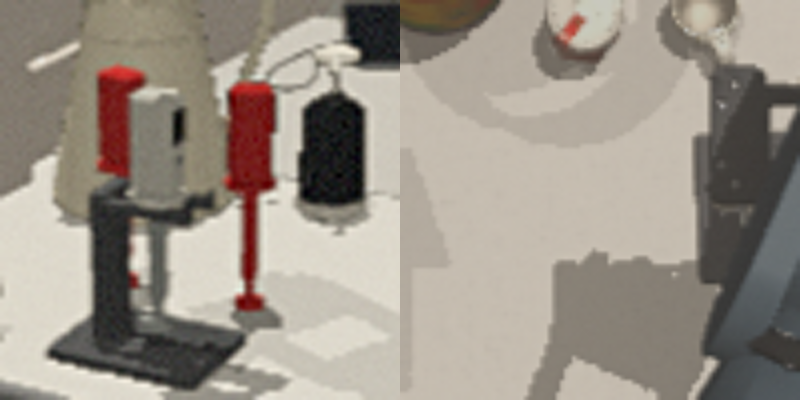

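The thermometer hangs upright in the stand again, with its collar on the fork at left crop (155,200). On to the lid.

>>> jog_arm(
  targets=[
    {"grip": -1, "xyz": [0.13, -0.8, 0], "turn": [0, 0, 0]},
    {"grip": -1, "xyz": [0.13, -0.98, 0], "turn": [0, 0, 0]},
    {"grip": -1, "xyz": [0.13, -0.98, 0], "turn": [0, 0, 0]},
    {"grip": -1, "xyz": [0.13, -0.98, 0], "turn": [0, 0, 0]},
    {"grip": -1, "xyz": [0.13, -0.98, 0], "turn": [0, 0, 0]},
    {"grip": -1, "xyz": [0.13, -0.98, 0], "turn": [0, 0, 0]},
    {"grip": -1, "xyz": [0.13, -0.98, 0], "turn": [0, 0, 0]},
    {"grip": -1, "xyz": [0.13, -0.8, 0], "turn": [0, 0, 0]},
  ],
)

```text
clock: 20.15
eef_pos: [0.6606, 0.245, 0.419]
eef_rot: [3.141, 0.001, -0.004]
contact_force: [-0.2, -1.0, 0.3]
width: -0.0
finger_force: 0.0
```

>>> jog_arm(
  targets=[
    {"grip": -1, "xyz": [0, 0, 0], "turn": [0, 0, 0]},
    {"grip": -1, "xyz": [0, 0, 0], "turn": [0, 0, 0]},
  ],
)

```text
clock: 20.4
eef_pos: [0.6609, 0.2422, 0.4195]
eef_rot: [3.141, -0.0, -0.003]
contact_force: [0.4, 0.2, -0.3]
width: 0.0003
finger_force: 0.0
```

Run:
```python
from h import *
need([.66,.245,.295])
for r in (.16,):
  pr=None
  for th in np.radians([63,57,51,45,39,33,27,21,15,9,4,0]):
    q=np.array([.657-r*np.cos(th)+.014*np.sin(th)+.010,.135+r*np.sin(th)+.014*np.cos(th)]); print(round(np.degrees(th)),q.round(4), ((q-pr)*[1,-1]/.06).round(3) if pr is not None else ''); pr=q
```

```text
t 20.4 pos [0.6609 0.2422 0.4195] toolz [-1.6e-03 -8.0e-04 -1.0e+00] toolx [ 1.0e+00 -1.0e-04 -1.6e-03] w 0.0003 F [ 0.4  0.2 -0.3] ff 0.0
shift [-0.012 -0.048  2.075] turn [ 0.009  0.019 -0.001]
63 [0.6068 0.2839] 
57 [0.5916 0.2768] [-0.254  0.118]
51 [0.5772 0.2682] [-0.24   0.144]
45 [0.5638 0.258 ] [-0.224  0.169]
39 [0.5515 0.2466] [-0.205  0.191]
33 [0.5404 0.2339] [-0.184  0.211]
27 [0.5308 0.2201] [-0.161  0.23 ]
21 [0.5226 0.2054] [-0.136  0.245]
15 [0.5161 0.1899] [-0.109  0.258]
9 [0.5112 0.1739] [-0.082  0.268]
4 [0.5084 0.1601] [-0.047  0.229]
0 [0.507 0.149] [-0.023  0.185]
```

>>> jog_arm(
  targets=[
    {"grip": -1, "xyz": [0, 0, 0.5], "turn": [0, 0, 0]},
    {"grip": -1, "xyz": [0, 0, 0.7], "turn": [0, 0, 0]},
    {"grip": -1, "xyz": [0, 0, 0.7], "turn": [0, 0, 0]},
    {"grip": -1, "xyz": [-0.2, 0, 0.36], "turn": [0, 0, 0]},
    {"grip": -1, "xyz": [-0.3, 0, 0], "turn": [0, 0, 0]},
    {"grip": -1, "xyz": [-0.27, 0, 0], "turn": [0, 0, 0]},
    {"grip": -1, "xyz": [0, 0, 0], "turn": [0, 0, 0]},
  ],
)

```text
clock: 21.28
eef_pos: [0.6144, 0.2415, 0.2855]
eef_rot: [3.142, -0.002, 0.0]
contact_force: [0.3, -0.2, 1.0]
width: 0.0008
finger_force: 0.0
```

>>> jog_arm(
  targets=[
    {"grip": -1, "xyz": [-0.13, 0, 0], "turn": [0, 0, 0]},
    {"grip": -1, "xyz": [-0.13, 0, 0.06], "turn": [0, 0, 0]},
    {"grip": -1, "xyz": [-0.12, 0, 0.06], "turn": [0, 0, 0]},
    {"grip": -1, "xyz": [-0.12, 0, 0.07], "turn": [0, 0, 0]},
    {"grip": -1, "xyz": [-0.12, 0, 0.07], "turn": [0, 0, 0]},
  ],
)

```text
clock: 21.9
eef_pos: [0.5772, 0.2428, 0.2689]
eef_rot: [3.142, 0.0, -0.0]
contact_force: [1.7, -1.1, 0.4]
width: 0.0007
finger_force: 0.8
```

Run:
```python
from h import *
need([.5638,.242,.258])
```

```text
t 21.9 pos [0.5772 0.2428 0.2689] toolz [-1.e-04 -0.e+00 -1.e+00] toolx [ 1.e+00  0.e+00 -1.e-04] w 0.0007 F [ 1.7 -1.1  0.4] ff 0.8
shift [-0.223  0.013  0.182] turn [0.    0.001 0.001]
```

>>> jog_arm(
  targets=[
    {"grip": -1, "xyz": [-0.22, 0, 0.17], "turn": [0, 0, 0]},
    {"grip": -1, "xyz": [-0.2, 0, 0.19], "turn": [0, 0, 0]},
    {"grip": -1, "xyz": [-0.18, 0, 0.21], "turn": [0, 0, 0]},
    {"grip": -1, "xyz": [-0.16, 0, 0.23], "turn": [0, 0, 0]},
    {"grip": -1, "xyz": [-0.14, 0, 0.25], "turn": [0, 0, 0]},
  ],
)

```text
clock: 22.52
eef_pos: [0.5229, 0.2428, 0.2058]
eef_rot: [-3.141, -0.0, 0.0]
contact_force: [1.1, -0.9, 0.1]
width: 0.0009
finger_force: 0.6
```

Run:
```python
from h import *
need([.507,.242,.149])
im,d,W=cloud('side')
cv2.imwrite('pics/s6.png',cv2.resize(im[100:300,120:320],(600,600),interpolation=cv2.INTER_CUBIC))
```

```text
t 22.52 pos [0.5229 0.2428 0.2058] toolz [-2.e-04  1.e-04 -1.e+00] toolx [ 1.e+00  2.e-04 -2.e-04] w 0.0009 F [ 1.1 -0.9  0.1] ff 0.6
shift [-0.265  0.014  0.947] turn [-0.001  0.002  0.002]
```

View pics/s6.png

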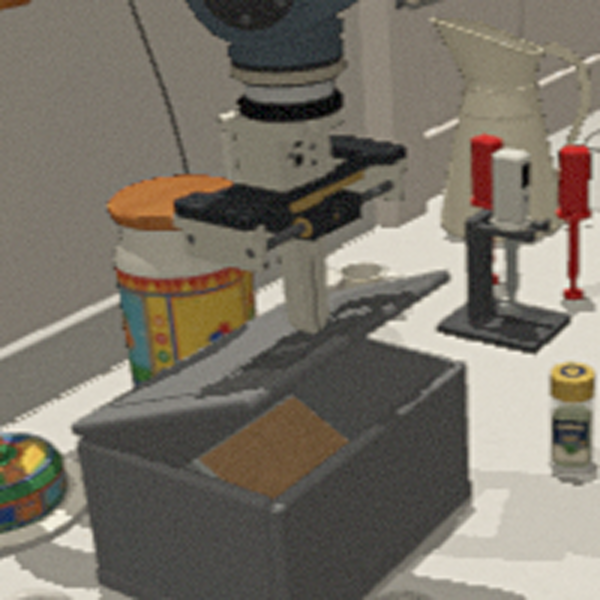

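The lid follows the fingertips at crop (310,325) and is about 25 degrees open. I'll keep pushing it down.

>>> jog_arm(
  targets=[
    {"grip": -1, "xyz": [-0.11, 0, 0.26], "turn": [0, 0, 0]},
    {"grip": -1, "xyz": [-0.08, 0, 0.26], "turn": [0, 0, 0]},
    {"grip": -1, "xyz": [-0.05, 0, 0.2], "turn": [0, 0, 0]},
    {"grip": -1, "xyz": [-0.02, 0, 0.13], "turn": [0, 0, 0]},
    {"grip": -1, "xyz": [0, 0, 0.07], "turn": [0, 0, 0]},
    {"grip": -1, "xyz": [0, 0, 0.03], "turn": [0, 0, 0]},
    {"grip": -1, "xyz": [0, 0, 0], "turn": [0, 0, 0]},
  ],
)

```text
clock: 23.45
eef_pos: [0.5081, 0.2427, 0.1498]
eef_rot: [-3.142, 0.0, 0.0]
contact_force: [-2.6, -1.1, 5.7]
width: 0.0003
finger_force: 2.4
```

Run:
```python
from h import *
need([.507,.242,.147])
```

```text
t 23.45 pos [0.5081 0.2427 0.1498] toolz [-1.e-04  0.e+00 -1.e+00] toolx [ 1.e+00 -0.e+00 -1.e-04] w 0.0003 F [-2.6 -1.1  5.7] ff 2.4
shift [-0.018  0.012  0.046] turn [-0.     0.001 -0.   ]
```

Press another 1–2 mm to make sure it is seated.

>>> jog_arm(
  targets=[
    {"grip": -1, "xyz": [0, 0, 0.02], "turn": [0, 0, 0]},
    {"grip": -1, "xyz": [0, 0, 0.01], "turn": [0, 0, 0]},
    {"grip": -1, "xyz": [0, 0, 0], "turn": [0, 0, 0]},
  ],
)

```text
clock: 23.82
eef_pos: [0.5081, 0.2428, 0.1495]
eef_rot: [-3.141, -0.0, -0.001]
contact_force: [-9.7, -2.2, 21.4]
width: 0.0007
finger_force: 10.9
```

Run:
```python
from h import *
need([.507,.242,.147])
```

```text
t 23.82 pos [0.5081 0.2428 0.1495] toolz [ 6.e-04  2.e-04 -1.e+00] toolx [1.e+00 1.e-04 6.e-04] w 0.0007 F [-9.7 -2.2 21.4] ff 10.9
shift [-0.019  0.013  0.042] turn [-0.002 -0.006  0.001]
```

The resistance is now stiff: 21 N with no further movement, so the lid is on the rim. I'll retreat and check.

>>> jog_arm(
  targets=[
    {"grip": -1, "xyz": [0, 0, -0.1], "turn": [0, 0, 0]},
    {"grip": -1, "xyz": [0, 0, -0.5], "turn": [0, 0, 0]},
    {"grip": -1, "xyz": [-0.5, 0, -0.8], "turn": [0, 0, 0]},
    {"grip": -1, "xyz": [-0.8, 0.3, -0.5], "turn": [0, 0, 0]},
    {"grip": -1, "xyz": [-0.8, 0.3, 0], "turn": [0, 0, 0]},
    {"grip": -1, "xyz": [-0.5, 0.3, 0], "turn": [0, 0, 0]},
    {"grip": -1, "xyz": [0, 0, 0], "turn": [0, 0, 0]},
    {"grip": -1, "xyz": [0, 0, 0], "turn": [0, 0, 0]},
  ],
)

```text
clock: 24.82
eef_pos: [0.3529, 0.189, 0.2618]
eef_rot: [-3.141, 0.0, -0.002]
contact_force: [0.1, 0.4, 0.2]
width: 0.0003
finger_force: 0.0
```

Run:
```python
from h import *
need(None)
W=np.nanmedian([cloud('side')[2] for _ in range(5)],0); im=cloud('side')[0]
m=(W[...,2]>.142)&(W[...,2]<.2)&(W[...,0]>.45)&(W[...,0]<.66)&(W[...,1]>.12)&(W[...,1]<.36)
p=W[m];A=np.c_[p-p.mean(0)][:,[0,1]];k=np.linalg.lstsq(A,p[:,2]-p[:,2].mean(),rcond=None)[0];print(len(p),p.mean(0).round(4),'slopes',k.round(4))
cv2.imwrite('pics/s7.png',im)
```

```text
t 24.82 pos [0.3529 0.189  0.2618] toolz [ 1.1e-03  5.0e-04 -1.0e+00] toolx [ 1.0e+00 -2.0e-04  1.1e-03] w 0.0003 F [0.1 0.4 0.2] ff 0.0
3978 [0.5452 0.2533 0.1485] slopes [0.0048 0.0002]
```

View pics/s7.png

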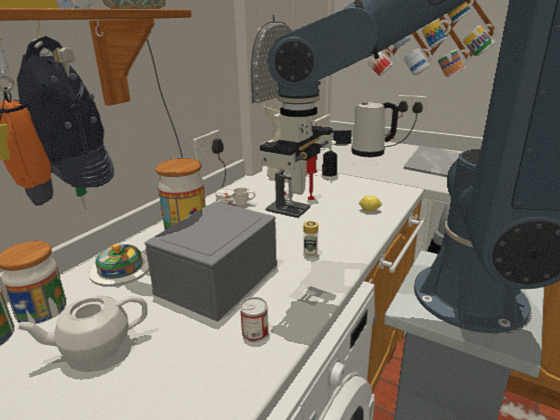

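The lid lies flat on the box at (215,240), with a fitted height of 148.5 mm and no significant slope. The bystanders are untouched and the arm is clear of everything.

```bash
python3 -c "
from plant import robot
print(robot.job_done())"
```

```text
the job is handed in; nothing more can be done
None
```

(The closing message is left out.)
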